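Unmould, pack and close the cheeses

TASK

Lift every cheese out of the metal mould and stand it upright in the open tub, however many there are today. Then put the lid on the tub and press it down firmly until it sits level all round; finally push the closed tub across the board, without lifting or tipping it, until it is centred on the round marble inlay, and leave the other things on the board where they are.

Things in the scene. Friction and masses are not known exactly. Their poses are not given: they have to be found in the camera images.
- mould: fixed aluminium forming mould, a square block 166 x 166 x 42 mm high with four open round cavities (69 mm wide, 32 mm deep) centred 40 mm either way from its middle in its own x and y; each cavity holds one cheese or is empty. Origin: centre of its underside, z up
- tub: loose square white plastic food tub, open on top: 184 x 184 mm outside, 98 mm high, walls and floor 6 mm thick, 0.4 kg. Origin: centre of its underside, z up, x and y along its sides
- lid: loose square white tub lid, 0.18 kg: plate 180 x 180 x 6 mm; under it a tapered skirt 12 mm deep that drops inside the tub (2.5 mm play each side); on top a wooden grip bar 90 mm long (x), 16 mm thick (y), its top 40 mm above the origin. Origin: centre of the plate's underside (98 mm above the tub's origin when seated; now 12 mm above the table), z up. Fits at any quarter turn
- inlay: round marble inlay flush with the wooden board, 300 mm across, where closed tubs are collected. Origin: its centre, at table height
- cheese0: firm moulded cheese, pear-like, 64 mm wide, 76 mm high, 0.13 kg: a drum with a flat foot 52 mm wide, widest (64 mm) 32 to 40 mm up, a shoulder up to 50 mm, then a round knob 30 mm thick from 50 to 76 mm to hold it by. Starts standing in a mould cavity, its foot 32 mm below the mould's top. Origin: centre of its foot, z up. May be absent
- cheese1: firm moulded cheese, pear-like, 64 mm wide, 76 mm high, 0.13 kg: a drum with a flat foot 52 mm wide, widest (64 mm) 32 to 40 mm up, a shoulder up to 50 mm, then a round knob 30 mm thick from 50 to 76 mm to hold it by. Starts standing in a mould cavity, its foot 32 mm below the mould's top. Origin: centre of its foot, z up. May be absent
- cheese2: firm moulded cheese, pear-like, 64 mm wide, 76 mm high, 0.13 kg: a drum with a flat foot 52 mm wide, widest (64 mm) 32 to 40 mm up, a shoulder up to 50 mm, then a round knob 30 mm thick from 50 to 76 mm to hold it by. Starts standing in a mould cavity, its foot 32 mm below the mould's top. Origin: centre of its foot, z up. May be absent
- cheese3: firm moulded cheese, pear-like, 64 mm wide, 76 mm high, 0.13 kg: a drum with a flat foot 52 mm wide, widest (64 mm) 32 to 40 mm up, a shoulder up to 50 mm, then a round knob 30 mm thick from 50 to 76 mm to hold it by. Starts standing in a mould cavity, its foot 32 mm below the mould's top. Origin: centre of its foot, z up. May be absent
- oil: bystander: green glass bottle, 64 dia x 200 tall mm; not part of the job. Origin: centre of its underside
- jar: bystander: squat glass jar with lid, 72 dia x 100 tall mm; not part of the job. Origin: centre of its underside
- bowl: bystander: white bowl, 120 dia x 50 tall mm; not part of the job. Origin: centre of its underside
- shaker: bystander: steel can, 60 dia x 110 tall mm; not part of the job. Origin: centre of its underside
- salt_tin: bystander: low steel tin, 56 dia x 45 tall mm; not part of the job. Origin: centre of its underside
- ramekin: bystander: small white dish, 60 dia x 35 tall mm; not part of the job. Origin: centre of its underside
- mug: bystander: white mug, 80 dia x 80 tall mm; not part of the job. Origin: centre of its underside
There are look-alikes about, which are no part of the job. What is shaped like the cheese3 but blue is not meant.

How it is judged:
On the way, in this order (a step that is already met when the one before it is completed fails the run):
1. every cheese stands upright in the tub (x of cheese0 in the frame of tub between -0.075 and 0.075 m and y of cheese0 in the frame of tub between -0.075 and 0.075 m and z of cheese0 in the frame of tub between -0.005 and 0.02 m and angle between each of cheese0, cheese1, cheese2, cheese3's own z axis and vertical below 0.3 rad and x of cheese1 in the frame of tub between -0.075 and 0.075 m and y of cheese1 in the frame of tub between -0.075 and 0.075 m and z of cheese1 in the frame of tub between -0.005 and 0.02 m and x of cheese2 in the frame of tub between -0.075 and 0.075 m and y of cheese2 in the frame of tub between -0.075 and 0.075 m and z of cheese2 in the frame of tub between -0.005 and 0.02 m and x of cheese3 in the frame of tub between -0.075 and 0.075 m and y of cheese3 in the frame of tub between -0.075 and 0.075 m and z of cheese3 in the frame of tub between -0.005 and 0.02 m), for 0.2 s.
2. the lid sits level on the tub's rim and is being pressed down (more than 6 N between lid and tub) (z of lid in the frame of tub between 0.09 and 0.1015 m and angle between the z axis of lid and the z axis of tub, either way round below 0.04 rad and contact force between lid and tub above 6 N), for 0.1 s.
3. the closed tub stands centred on the inlay (horizontal distance between tub and inlay below 0.025 m and height (world z) of tub below 0.006 m and z of lid in the frame of tub between 0.09 and 0.1015 m and angle between the z axis of lid and the z axis of tub, either way round below 0.04 rad and linear speed of tub below 0.02 m/s), for 0.2 s.
At the end, for the whole second after the job is handed in: Every cheese present stands on the tub's floor, upright within 0.3 rad; the lid is seated on the rim, its plate within 3.5 mm of the rim and level with it within 0.04 rad; the tub stands flat and at rest, its centre within 25 mm of the centre of the marble inlay (all of step 1 and all of step 3); the robot touches nothing.
It fails at once if the tub is lifted off the board (height (world z) of tub above 0.03 m).
It fails at once if the tub is tipped (angle between tub's own z axis and vertical above 0.3 rad).
It fails at once if a bystander is shifted more than 40 mm (distance of any of oil, jar, bowl, shaker, salt_tin, ramekin, mug from where it was at the start of the episode above 0.04 m).
Of cheese0, cheese1, cheese2, cheese3 only 3 to 4 are there at a start; the rules pass over those that are not, and their reading is None.
At some moment in a run one of tub, lid may be knocked a few centimetres aside while the robot is not near it.
It also fails if it takes over 200 s, if anything falls off the work surface, if the arm or the gripper's body presses on something with over 40 N, if the wrist force passes 120 N, or if a joint passes its speed limit or range.

ROBOT

A 7-joint arm with a two-finger parallel gripper is mounted at the origin on the work surface. World frame = base frame: x ahead of the robot, y to its left, z up, the work surface at z = 0. Lengths are in m, angles in rad, forces in N, time in s.
With the tool pointing down it reaches from about 0.35 to 0.9 m from the base axis. Payload 8.1 kg.
Tool frame: the origin (TCP) lies at the very end of the fingers, on their centre line; the grasp point (between the pads) lies 19 mm behind it; z points along the fingers, y is the line along which they close (so a half turn about z gives the same grasp; the last joint's range is limited). The gripper opens to 85 mm and grips with 20 to 120 N. Pads are 22 mm wide; open, the fingers measure 114 mm over their backs; the gripper's body (76 mm by 85 mm) begins 54 mm behind the grasp point. The pads swing forward as they close: fully open they stand 13 mm farther back than shut.
Start: joints at [-1.278, 0.434, 0.025, 1.573, -0.012, 1.134, -0.075], TCP at [0.241, 0.577, 0.231] pointing down, gripper open.
Joint ranges: [-2.62, 2.62], [-0.44, 2.09], [-1.27, 1.32], [0.08, 2.57], [-1.32, 4.46], [0.12, 2], [-2.74, 2.74]. Speed limits (rad/s): [2.22, 2.22, 3.01, 3.01, 3.14, 3.14, 3.14].

INTERFACE

Orientations are given as a unit quaternion [w, x, y, z].
In Python, from rig import bot gives the robot as it stands.
- The arm moves only by the tool servo_tool, never from a script. Its argument "plan" is a list of rows, each a list of 5 numbers: the finger opening in cm, from 0 to 8.54, then the shift along the world's x, y, z in cm, then the turn about the world's z in degrees. A call has 1 to 5 rows; each row shifts and turns the commanded pose from where the row before left it; what a row does not reach is not made up. A row lasts 1/10 s, in which the tool goes at most 50 mm and 8.59 degrees, less where a joint would pass 70% of its speed; a pose out of reach is approached as far as the arm can. A call is refused whole if a number of a shift passes 5 or a number of a turn 8.59, either way. A call with a gripper value outside its range is refused whole. The fingers move at their own pace and stop on an object; "grip_force" is the grip in N (left out, the last holds). Time passes only in rows, so rows that do not move let the fingers close. It gives the time, the measured TCP pose, the force, the opening and the grip force at its end, in the units of the state.
- bot.observe(): the state, without advancing time (a new reading comes with each control period).
- bot.camera(name): name is "side" or "top"; returns (picture, depth): 420x560x3 uint8, blue, green, red; 420x560 float32, m along the optical axis (not along the pixel's ray), 0 where there is no reading.
- bot.camera_params(name): a dict with "mtx" (3x3 intrinsics, pixels), "T" (4x4, takes a point from camera to world coordinates). Camera axes: x right, y up, looking along -z (the intrinsics and any distortion apply to the point x, -y, -z); pixel columns grow to the right and rows downward; lengths in m; the calibration is good to about 2 mm. A picture is of the moment at which its call begins. camera_params takes no time and is no camera call.
- bot.finish_job(): hands the job in; it is judged then, once.
Trained networks look in the newest picture that a camera, given by its name, has taken for a name from the list of things; names that differ only in an ending like _2 or _b are one class to them, and where a whole thing is asked for, a point or a joint stands for the part that bears it (a point fixed in the world has none). Each returns a list of dicts, best first, with "p" (0 to 1); they miss things now and then, are a little off and sometimes report something else, mostly with a low value. They report only what shows in the picture. A call takes as long as a camera call. They do not tell look-alikes from the thing itself.
- bot.look_for(camera, query): "extent" ([left, top, right, bottom] in pixels, round what is visible of it).
The state is a dict: "clock": time; "joint_pos": joint angles; "qvel": joint speeds; "joint_efforts": joint torques, N m; "ee_pos": TCP position; "tcp_rot": TCP orientation; "ft_force": force on the tool from outside, world axes, zero at the start; "moment": the same for the moment, N m; "gripper_width": finger opening in m; "grasp_force": force on a finger pad.
Only numpy, scipy, OpenCV 4.12 (cv2) and the standard library are available. Lean on these libraries where they do the work, as an engineer would, in place of code of your own. Each camera call takes 0.05 s, during which the arm holds its last target. There are 200 camera calls.

## Working session

There is one attempt and no reset: what is moved stays moved. The work goes in short steps, Python scripts to look and compute and a tool call to move; the robot and the scene stay as the last step left them, time stands still between calls to the robot, and variables do not carry over. Pictures are saved under pics/ and viewed, at most 14 in all, crops included, and the job is handed in when it is done.

Besides the shell and the picture viewer there is one more tool, called after "Call:" by a JSON object that holds its "fn" and its "kwargs". servo_tool: Moves the arm, as the interface text tells. Its arguments: {"type":"object","properties":{"plan":{"type":"array"},"grip_force":{"type":"number"}},"required":["plan"]}

```bash
mkdir -p pics; cat > h.py <<'E'
import numpy as np, cv2
from rig import bot
def cloud(name, save=None):
    im,d=bot.camera(name); p=bot.camera_params(name); K=np.array(p["mtx"]);T=np.array(p["T"])
    v,u=np.mgrid[0:d.shape[0],0:d.shape[1]]
    X=np.stack([(u-K[0,2])/K[0,0]*d,-(v-K[1,2])/K[1,1]*d,-d],-1)
    W=X@T[:3,:3].T+T[:3,3]; W[d==0]=np.nan
    if save: cv2.imwrite(save,im)
    return im,W
def st():
    s=bot.observe(); print({k:np.round(s[k],3).tolist() for k in("clock","ee_pos","tcp_rot","ft_force","gripper_width","grasp_force")})
E
python3 - <<'E'
from h import *
st()
for c in("top","side"):
    im,W=cloud(c,f"pics/{c}0.png"); np.save(f"{c}0.npy",W)
    p=bot.camera_params(c); print(c,np.round(p["mtx"],1).tolist(),np.round(p["T"],3).tolist())
    for q in("mould","tub","lid","inlay","cheese0","oil","jar","bowl","shaker","salt_tin","ramekin","mug"):
        for r in bot.look_for(c,q)[:5]:
            e=r["extent"]; u,v=int((e[0]+e[2])/2),int((e[1]+e[3])/2)
            print(q,round(r["p"],2),np.round(e).tolist(),np.round(W[min(v,419),min(u,559)],3).tolist())
E
```

```text
{'clock': 0.0, 'ee_pos': [0.241, 0.576, 0.231], 'tcp_rot': [-0.0, 0.197, 0.98, -0.001], 'ft_force': [1.579, -0.11, -0.609], 'gripper_width': 0.085, 'grasp_force': 0.0}
top [[494.7, 0.0, 288.0], [0.0, 494.7, 216.1], [0.0, 0.0, 1.0]] [[0.0, 0.982, -0.188, 0.341], [-1.0, -0.004, -0.023, 0.018], [-0.023, 0.188, 0.982, 1.242], [0.0, 0.0, 0.0, 1.0]]
mould 0.56 [126.0, 205.0, 205.0, 273.0] [0.517, 0.348, 0.045]
tub 0.92 [304.0, 184.0, 387.0, 274.0] [0.544, -0.097, 0.004]
lid 0.95 [405.0, 214.0, 490.0, 299.0] [0.47, -0.336, 0.048]
lid 0.19 [219.0, 169.0, 323.0, 282.0] [0.555, 0.093, 0.002]
inlay 0.72 [221.0, 170.0, 324.0, 282.0] [0.553, 0.088, 0.0]
cheese0 0.96 [96.0, 282.0, 124.0, 312.0] [0.373, 0.465, 0.07]
cheese0 0.93 [169.0, 242.0, 194.0, 268.0] [0.47, 0.298, 0.083]
cheese0 0.64 [172.0, 211.0, 199.0, 238.0] [0.546, 0.293, 0.077]
cheese0 0.54 [208.0, 118.0, 252.0, 158.0] [0.788, 0.2, 0.004]
oil 0.88 [398.0, 130.0, 434.0, 173.0] [0.707, -0.255, 0.13]
jar 0.83 [179.0, 144.0, 210.0, 180.0] [0.694, 0.272, 0.099]
jar 0.41 [220.0, 167.0, 322.0, 282.0] [0.559, 0.093, -0.002]
bowl 0.74 [271.0, 1
[... 959 characters left out ...]
.373, 0.076]
cheese0 0.6 [236.0, 147.0, 255.0, 164.0] [0.551, 0.291, 0.061]
cheese0 0.53 [269.0, 122.0, 289.0, 153.0] [0.677, 0.409, 0.048]
cheese0 0.37 [351.0, 205.0, 378.0, 252.0] [0.758, -0.147, 0.082]
oil 0.75 [353.0, 218.0, 387.0, 304.0] [0.707, -0.297, 0.124]
jar 0.93 [284.0, 134.0, 308.0, 172.0] [0.698, 0.261, 0.065]
bowl 0.81 [327.0, 181.0, 373.0, 218.0] [0.804, 0.063, 0.015]
shaker 0.77 [348.0, 206.0, 380.0, 252.0] [0.758, -0.143, 0.077]
salt_tin 0.75 [166.0, 182.0, 183.0, 207.0] [0.335, 0.158, 0.039]
ramekin 0.86 [160.0, 261.0, 187.0, 286.0] [0.322, -0.133, 0.019]
mug 0.97 [314.0, 152.0, 343.0, 190.0] [0.764, 0.144, 0.062]
mug 0.53 [204.0, 139.0, 260.0, 177.0] [0.512, 0.318, 0.044]
```

View pics/top0.png

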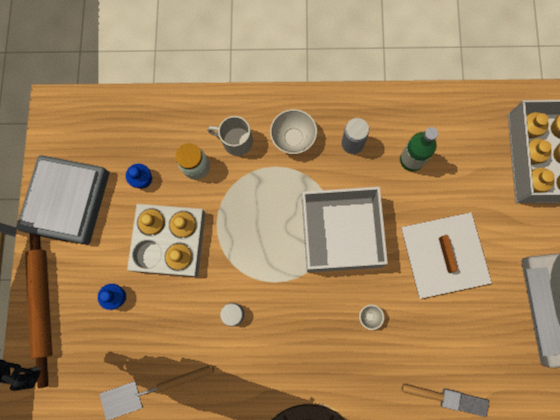

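View pics/side0.png

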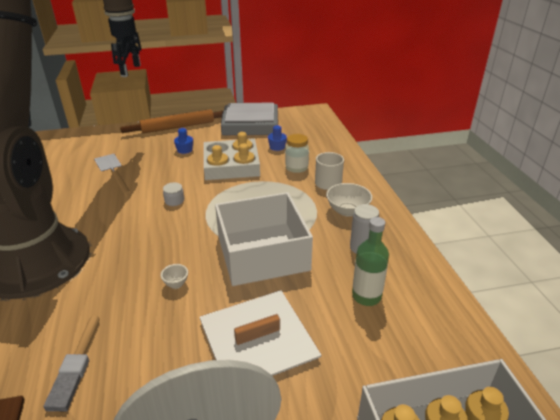

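The top view shows three yellow cheeses in the mould, with knobs near (150,220), (182,222) and (178,258); the cavity at (148,255) is empty. Blue look-alikes stand at (138,176) and (111,297), the tub is at (344,230), the lid at (447,255) and the inlay at about (273,224). The side view agrees with this.

```bash
cat >> h.py <<'E'
def rect(W,m):
    P=W[m][:,:2]; return cv2.minAreaRect((P*1000).astype(np.float32))
def box(W,x0,x1,y0,y1,z0,z1):
    return (W[...,0]>x0)&(W[...,0]<x1)&(W[...,1]>y0)&(W[...,1]<y1)&(W[...,2]>z0)&(W[...,2]<z1)
def tubfit(W,x0=.4,x1=.7,y0=-.25,y1=.25,z0=.09,z1=.106):
    return rect(W,box(W,x0,x1,y0,y1,z0,z1))
E
python3 - <<'E'
from h import *
im=cv2.imread("pics/top0.png");W=np.load("top0.npy")
m=box(W,.4,.62,.2,.45,.07,.1).astype(np.uint8)
n,l,s,c=cv2.connectedComponentsWithStats(m)
for i in range(1,n):
    if s[i,4]>20:
        P=W[l==i]; print("knob",c[i].round(),s[i,4],np.nanmedian(P,0).round(3),np.nanmax(P[:,2]).round(3), P[P[:,2]>np.nanmax(P[:,2])-.006].mean(0).round(4))
print("mould",rect(W,box(W,.4,.62,.2,.45,.036,.05)))
print("tub",tubfit(W))
print("lid",rect(W,box(W,.35,.6,-.47,-.22,.01,.025)))
M=box(W,.35,.6,-.47,-.22,.035,.07);print("bar",rect(W,M),np.nanmedian(W[M],0))
hsv=cv2.cvtColor(im,cv2.COLOR_BGR2HSV)
g=box(W,.38,.75,-.07,.3,-.012,.012)&(hsv[...,1]<75)
k=cv2.morphologyEx(g.astype(np.uint8),cv2.MORPH_OPEN,np.ones((5,5)))
n,l,s,c=cv2.connectedComponentsWithStats(k);i=1+np.argmax(s[1:,4]);P=(W[l==i][:,:2]*1000).astype(np.float32)
print("inlay",cv2.minEnclosingCircle(P),s[i], np.nanmin(P,0),np.nanmax(P,0))
Z=np.load("side0.npy")
print("side tub",tubfit(Z)); 
m=box(Z,.4,.62,.2,.45,.068,.1).astype(np.uint8)
n,l,s,c=cv2.connectedComponentsWithStats(m)
for i in range(1,n):
    if s[i,4]>10: print("sknob",c[i].round(),s[i,4],np.nanmedian(Z[l==i],0).round(3))
for nm,b in dict(jar=(.64,.76,.2,.34,.09,.11),salt=(.28,.4,.1,.22,.038,.055),shaker=(.68,.8,-.2,-.06,.1,.12),blue=(.3,.45,.4,.52,.06,.085),ram=(.25,.4,-.22,-.09,.025,.045),bowl=(.7,.88,-.05,.1,.04,.06),mug=(.7,.88,.1,.26,.07,.09)).items():
    M=box(W,*b);print(nm,M.sum(),cv2.minEnclosingCircle((W[M][:,:2]*1000).astype(np.float32)))
E
```

```text
knob [147. 220.] 136 [0.555 0.381 0.085] 0.092 [0.5546 0.3833 0.0877]
knob [180. 222.] 132 [0.549 0.303 0.084] 0.092 [0.549  0.3047 0.0875]
knob [175. 255.] 133 [0.47  0.31  0.085] 0.095 [0.4691 0.3128 0.0898]
mould ((513.91650390625, 348.41864013671875), (168.86610412597656, 166.630126953125), 85.24942779541016)
tub ((532.7611083984375, -86.91337585449219), (185.37367248535156, 184.3925323486328), 3.668128252029419)
lid ((476.44012451171875, -343.63140869140625), (180.46832275390625, 181.97752380371094), 11.516056060791016)
bar ((476.2575988769531, -342.4227600097656), (89.3222427368164, 18.2474365234375), 12.297698020935059) [ 0.47512977 -0.34067947  0.05109892]
inlay ((561.4646606445312, 81.59323120117188), 149.5108642578125) [ 217  167  102  115 8593] [413.54767  -30.651423] [709.45435 229.00916]
side tub ((532.9339599609375, -84.74978637695312), (185.25477600097656, 190.02816772460938), 3.4006385803222656)
sknob [242. 136.] 73 [0.556 0.378 0.082]
sknob [243. 148.] 87 [0.549 0.299 0.082]
sknob [217. 150.] 89 [0.47  0.306 0.082]
jar 533 ((709.3252563476562, 285.4300231933594), 32.221153259277344)
salt 376 ((331.5416564941406, 179.92909240722656), 26.492568969726562)
shaker 435 ((770.2913818359375, -121.94275665283203), 29.48629379272461)
blue 142 ((374.5595703125, 475.0553894042969), 14.67220687866211)
ram 189 ((325.75140380859375, -153.77166748046875), 29.559890747070312)
bowl 372 ((787.5812377929688, 31.886066436767578), 60.167991638183594)
mug 273 ((751.6074829101562, 201.63475036621094), 75.1174545288086)
```

Call:
{"fn": "servo_tool", "kwargs": {"plan": [[6,3,-3.4,-1,0],[6,3,-3.4,-1,0],[6,3,-3.4,-1,0],[6,3,-3.4,-1,0],[6,3,-3.4,-1,0]], "grip_force": 40}}

```text
clock: 1.8
ee_pos: [0.392, 0.4053, 0.1812]
tcp_rot: [0.0, 0.197, 0.98, 0.0]
ft_force: [-0.4, 1.0, 0.2]
gripper_width: 0.0599
grasp_force: 0.0
```

Call:
{"fn": "servo_tool", "kwargs": {"plan": [[6,2.6,-3.1,-1,0],[6,2.6,-3.1,-1,0],[6,2.6,-3.1,-1,0],[6,0,0,0,0]]}}

```text
clock: 2.2
ee_pos: [0.4728, 0.3071, 0.1503]
tcp_rot: [0.001, 0.201, 0.98, -0.002]
ft_force: [-0.1, 0.1, 0.1]
gripper_width: 0.0602
grasp_force: 0.0
```

Call:
{"fn": "servo_tool", "kwargs": {"plan": [[6,0,0,-2,0],[6,0,0,-2,0],[6,0,0,0,0]]}}

```text
clock: 2.5
ee_pos: [0.4675, 0.313, 0.1093]
tcp_rot: [-0.001, 0.197, 0.98, -0.001]
ft_force: [0.1, -0.6, -0.3]
gripper_width: 0.0603
grasp_force: 0.0
```

Call:
{"fn": "servo_tool", "kwargs": {"plan": [[6,0.1,-0.1,-2,0],[6,0,0,-1.7,0],[6,0,0,-1,0],[6,0,0,0,0]]}}

```text
clock: 2.9
ee_pos: [0.4694, 0.3126, 0.0638]
tcp_rot: [-0.001, 0.196, 0.981, -0.001]
ft_force: [0.3, -0.3, -0.1]
gripper_width: 0.0604
grasp_force: 0.0
```

Call:
{"fn": "servo_tool", "kwargs": {"plan": [[2,0,0,0,0],[2,0,0,0,0],[2,0,0,0,0],[2,0,0,0,0],[2,0,0,0,0]]}}

```text
clock: 3.4
ee_pos: [0.4707, 0.3134, 0.0655]
tcp_rot: [0.001, 0.197, 0.98, 0.001]
ft_force: [-0.3, 0.3, 6.4]
gripper_width: 0.0282
grasp_force: 39.5
```

Call:
{"fn": "servo_tool", "kwargs": {"plan": [[2,0,0,2,0],[2,0,0,2.5,0],[2,0,0,3,0],[2,0,0,3,0],[2,0,0,2,0]]}}

```text
clock: 3.9
ee_pos: [0.4704, 0.3128, 0.1916]
tcp_rot: [0.001, 0.197, 0.98, 0.001]
ft_force: [0.3, 0.2, -1.2]
gripper_width: 0.0278
grasp_force: 40.1
```

```bash
python3 - <<'E'
from h import *
im,W=cloud("side","pics/s1.png"); im,W=cloud("top"); print(tubfit(W)); st()
E
```

```text
((532.8084106445312, -86.88977813720703), (185.0088348388672, 184.49752807617188), 3.5175116062164307)
{'clock': 4.0, 'ee_pos': [0.471, 0.314, 0.192], 'tcp_rot': [0.002, 0.197, 0.98, 0.002], 'ft_force': [0.745, -0.078, -1.175], 'gripper_width': 0.028, 'grasp_force': 40.116}
```

View pics/s1.png

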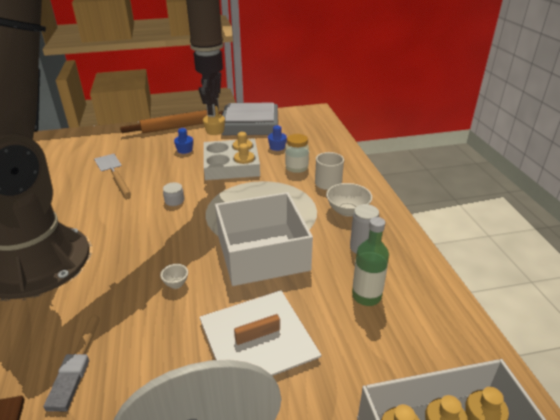

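Call:
{"fn": "servo_tool", "kwargs": {"plan": [[2,0.2,-2,0,0],[2,0.2,-3,0,0],[2,0.2,-4,0,0],[2,0.3,-4.5,0,0],[2,0.3,-4.5,0,0]]}}

```text
clock: 4.5
ee_pos: [0.4811, 0.131, 0.1882]
tcp_rot: [-0.001, 0.196, 0.981, -0.0]
ft_force: [1.7, -1.4, -1.2]
gripper_width: 0.0283
grasp_force: 40.1
```

Call:
{"fn": "servo_tool", "kwargs": {"plan": [[2,0.3,-4.5,0,0],[2,0.3,-4.5,0,0],[2,0.3,-4.5,0,0],[2,0.2,-4,0,0],[2,0.2,-3.5,0,0]]}}

```text
clock: 5.0
ee_pos: [0.4939, -0.0797, 0.1884]
tcp_rot: [-0.001, 0.197, 0.98, -0.0]
ft_force: [1.5, 0.0, -1.1]
gripper_width: 0.0279
grasp_force: 40.1
```

Call:
{"fn": "servo_tool", "kwargs": {"plan": [[2,0,-2.5,0,0],[2,0,-1.8,0,0],[2,0,-1,0,0],[2,0,0,0,0],[2,0,0,0,0]]}}

```text
clock: 5.5
ee_pos: [0.4948, -0.1293, 0.1888]
tcp_rot: [-0.0, 0.196, 0.981, 0.0]
ft_force: [-0.7, -0.1, -1.6]
gripper_width: 0.0282
grasp_force: 40.1
```

```bash
python3 - <<'E'
from h import *
im,W=cloud("side","pics/s2.png"); im2,W2=cloud("top","pics/t2.png"); cv2.imwrite("pics/c2.png",cv2.hconcat([im[100:320,130:400],im2[100:320,200:470]])); print(tubfit(W2)); st()
E
```

```text
((531.4754638671875, -70.68489074707031), (184.4279327392578, 151.89788818359375), 3.6128792762756348)
{'clock': 5.6, 'ee_pos': [0.495, -0.129, 0.189], 'tcp_rot': [-0.0, 0.196, 0.981, 0.0], 'ft_force': [-0.096, -0.632, -1.552], 'gripper_width': 0.028, 'grasp_force': 40.1}
```

View pics/c2.png

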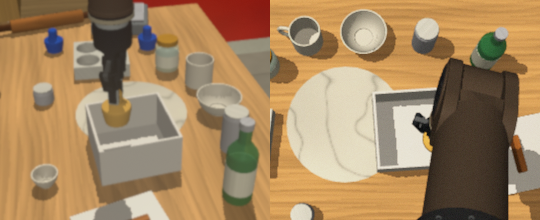

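The held cheese hangs upright over the tub's corner (side crop at (117,110)), and the tub has not moved.

Call:
{"fn": "servo_tool", "kwargs": {"plan": [[2,0,0,-3,0],[2,0,0,-3,0],[2,0,0,-3,0],[2,0,0,-2,0],[2,0,0,-1,0]]}}

```text
clock: 6.1
ee_pos: [0.4942, -0.1289, 0.0676]
tcp_rot: [-0.001, 0.196, 0.981, 0.0]
ft_force: [0.7, 0.1, -1.8]
gripper_width: 0.0276
grasp_force: 40.1
```

Call:
{"fn": "servo_tool", "kwargs": {"plan": [[2,0,0,-0.4,0],[2,0,0,0,0],[2,0,0,0,0]]}}

```text
clock: 6.4
ee_pos: [0.4957, -0.1303, 0.0662]
tcp_rot: [0.001, 0.197, 0.98, 0.0]
ft_force: [1.0, -0.0, -1.1]
gripper_width: 0.0281
grasp_force: 40.1
```

Call:
{"fn": "servo_tool", "kwargs": {"plan": [[2,0,0,-0.3,0],[2,0,0,0,0],[2,0,0,0,0]]}}

```text
clock: 6.7
ee_pos: [0.4951, -0.1304, 0.0626]
tcp_rot: [0.0, 0.197, 0.98, 0.0]
ft_force: [0.3, 0.2, -2.1]
gripper_width: 0.0283
grasp_force: 40.1
```

Call:
{"fn": "servo_tool", "kwargs": {"plan": [[2,0,0,-0.2,0],[2,0,0,0,0],[2,0,0,0,0]]}}

```text
clock: 7.0
ee_pos: [0.4958, -0.1303, 0.0614]
tcp_rot: [0.001, 0.197, 0.98, 0.0]
ft_force: [-0.9, 0.9, 12.1]
gripper_width: 0.0277
grasp_force: 41.3
```

Call:
{"fn": "servo_tool", "kwargs": {"plan": [[4.2,0,0,0,0],[4.2,0,0,0,0],[4.2,0,0,0,0],[4.2,0,0,1,0],[4.2,0,0,2,0]]}}

```text
clock: 7.5
ee_pos: [0.4939, -0.1302, 0.09]
tcp_rot: [-0.001, 0.197, 0.98, -0.0]
ft_force: [0.4, 0.0, -0.4]
gripper_width: 0.0419
grasp_force: 0.0
```

Call:
{"fn": "servo_tool", "kwargs": {"plan": [[4.2,0,0,4,0],[4.2,0,0,3,0],[6,0.5,3,0,0],[6,0.5,4.5,0,0],[6,0.5,4.8,0,0]]}}

```text
clock: 8.0
ee_pos: [0.5103, -0.007, 0.1615]
tcp_rot: [0.001, 0.198, 0.98, 0.0]
ft_force: [1.0, 0.5, 0.1]
gripper_width: 0.0599
grasp_force: 0.0
```

Call:
{"fn": "servo_tool", "kwargs": {"plan": [[6,0.5,4.8,0,0],[6,0.5,4.8,0,0],[6,0.5,4.8,0,0],[6,0.5,4.8,0,0],[6,0.5,4.8,0,0]]}}

```text
clock: 8.5
ee_pos: [0.535, 0.2346, 0.1611]
tcp_rot: [0.0, 0.197, 0.98, 0.0]
ft_force: [1.5, -1.0, 0.3]
gripper_width: 0.0601
grasp_force: 0.0
```

Call:
{"fn": "servo_tool", "kwargs": {"plan": [[6,0.5,3.5,0,0],[6,0.5,2.5,0,0],[6,0.5,1.2,0,0],[6,0,0,0,0],[6,0,0,0,0]]}}

```text
clock: 9.0
ee_pos: [0.5503, 0.3028, 0.1604]
tcp_rot: [0.0, 0.197, 0.98, -0.001]
ft_force: [-0.3, -0.1, 0.0]
gripper_width: 0.0601
grasp_force: 0.0
```

```bash
python3 - <<'E'
from h import *
im,W=cloud("side","pics/s3.png"); im2,W2=cloud("top","pics/t3.png"); cv2.imwrite("pics/c3.png",cv2.hconcat([im[100:320,130:400],im2[120:340,110:400]])); print(tubfit(W2)); st()
E
```

```text
((532.7131958007812, -86.83468627929688), (185.07843017578125, 184.2895050048828), 3.600468397140503)
{'clock': 9.1, 'ee_pos': [0.55, 0.302, 0.16], 'tcp_rot': [0.0, 0.198, 0.98, -0.0], 'ft_force': [-0.28, 0.399, -0.425], 'gripper_width': 0.06, 'grasp_force': 0.0}
```

View pics/c3.png

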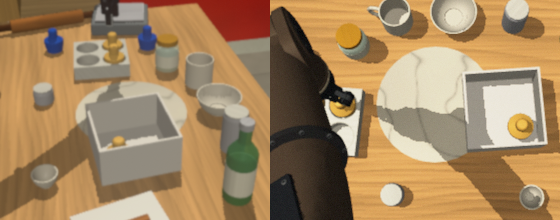

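The first cheese stands upright in the tub (top crop at (520,126)), and the gripper is above the second knob.

Call:
{"fn": "servo_tool", "kwargs": {"plan": [[6,0,0.1,-3,0],[6,0,0,-3,0],[6,0,0,-2.4,0],[6,0,0,-1.1,0],[6,0,0,0,0]]}}

```text
clock: 9.6
ee_pos: [0.5493, 0.3041, 0.0642]
tcp_rot: [-0.001, 0.197, 0.98, -0.001]
ft_force: [0.3, -0.3, 0.7]
gripper_width: 0.0597
grasp_force: 0.0
```

Call:
{"fn": "servo_tool", "kwargs": {"plan": [[2,0,0,0,0],[2,0,0,0,0],[2,0,0,0,0],[2,0,0,0,0],[2,0,0,0,0]]}}

```text
clock: 10.1
ee_pos: [0.5511, 0.3063, 0.067]
tcp_rot: [0.001, 0.197, 0.98, 0.001]
ft_force: [0.3, -0.8, 6.8]
gripper_width: 0.0277
grasp_force: 39.5
```

Call:
{"fn": "servo_tool", "kwargs": {"plan": [[2,0,0,2,0],[2,0,0,2.5,0],[2,0,0,3,0],[2,0,0,3,0],[2,0,0,2,0]]}}

```text
clock: 10.6
ee_pos: [0.5505, 0.3059, 0.193]
tcp_rot: [0.001, 0.197, 0.98, 0.001]
ft_force: [0.2, 0.5, -0.4]
gripper_width: 0.0282
grasp_force: 40.1
```

Call:
{"fn": "servo_tool", "kwargs": {"plan": [[2,0.2,-2,0,0],[2,0.2,-3,0,0],[2,0.3,-4,0,0],[2,0.3,-4.5,0,0],[2,0.3,-4.5,0,0]]}}

```text
clock: 11.1
ee_pos: [0.5623, 0.1232, 0.1898]
tcp_rot: [-0.0, 0.197, 0.98, -0.0]
ft_force: [0.5, -0.1, -1.2]
gripper_width: 0.028
grasp_force: 40.1
```

Call:
{"fn": "servo_tool", "kwargs": {"plan": [[2,0.3,-4.5,0,0],[2,0.3,-4.5,0,0],[2,0.3,-4.5,0,0],[2,0.2,-4,0,0],[2,0.2,-3.5,0,0]]}}

```text
clock: 11.6
ee_pos: [0.5748, -0.0878, 0.1899]
tcp_rot: [-0.0, 0.198, 0.98, -0.0]
ft_force: [0.2, -0.5, -1.8]
gripper_width: 0.0277
grasp_force: 40.1
```

Call:
{"fn": "servo_tool", "kwargs": {"plan": [[2,0,-2.3,0,0],[2,0,-1.2,0,0],[2,0,-0.5,0,0],[2,0,0,0,0],[2,0,0,0,0]]}}

```text
clock: 12.1
ee_pos: [0.5761, -0.1226, 0.1901]
tcp_rot: [-0.0, 0.196, 0.981, 0.0]
ft_force: [0.2, 0.7, -1.3]
gripper_width: 0.0279
grasp_force: 40.1
```

```bash
python3 - <<'E'
from h import *
im,W=cloud("side","pics/s4.png"); im2,W2=cloud("top","pics/t4.png"); cv2.imwrite("pics/c4.png",cv2.hconcat([im[100:320,130:400],im2[100:320,200:470]])); print(tubfit(W2),tubfit(W)); st()
E
```

```text
((530.341796875, -44.294212341308594), (185.44345092773438, 99.02996063232422), 3.6071512699127197) ((532.8709716796875, -84.36133575439453), (184.8384552001953, 192.66920471191406), 3.5425913333892822)
{'clock': 12.2, 'ee_pos': [0.576, -0.123, 0.19], 'tcp_rot': [-0.0, 0.196, 0.981, 0.0], 'ft_force': [0.181, -0.652, -1.394], 'gripper_width': 0.028, 'grasp_force': 40.073}
```

View pics/c4.png

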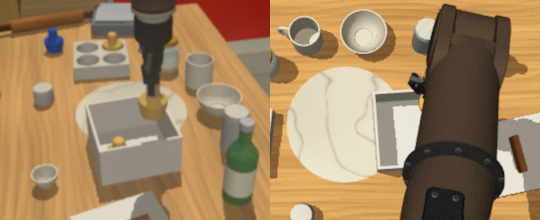

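The second cheese hangs upright over its corner (side crop at (152,105)).

Call:
{"fn": "servo_tool", "kwargs": {"plan": [[2,0,-0.2,-3,0],[2,0,0,-3,0],[2,0,0,-3,0],[2,0,0,-2,0],[2,0,0,-1.3,0]]}}

```text
clock: 12.7
ee_pos: [0.5754, -0.125, 0.0657]
tcp_rot: [-0.001, 0.196, 0.981, 0.0]
ft_force: [0.2, 0.4, -1.6]
gripper_width: 0.0282
grasp_force: 40.1
```

Call:
{"fn": "servo_tool", "kwargs": {"plan": [[2,0,0,-0.2,0],[2,0,0,0,0],[2,0,0,0,0]]}}

```text
clock: 13.0
ee_pos: [0.5769, -0.1263, 0.0665]
tcp_rot: [0.001, 0.197, 0.98, 0.0]
ft_force: [-0.2, -0.5, -0.8]
gripper_width: 0.0282
grasp_force: 40.1
```

Call:
{"fn": "servo_tool", "kwargs": {"plan": [[2,0,0,-0.2,0],[2,0,0,0,0],[2,0,0,0,0]]}}

```text
clock: 13.3
ee_pos: [0.5762, -0.1264, 0.0637]
tcp_rot: [0.0, 0.197, 0.98, 0.0]
ft_force: [-0.2, 0.1, -0.6]
gripper_width: 0.0281
grasp_force: 40.1
```

Call:
{"fn": "servo_tool", "kwargs": {"plan": [[2,0,0,-0.1,0],[2,0,0,0,0],[2,0,0,0,0]]}}

```text
clock: 13.6
ee_pos: [0.5765, -0.1263, 0.063]
tcp_rot: [0.001, 0.197, 0.98, 0.0]
ft_force: [-1.2, 0.9, 5.8]
gripper_width: 0.028
grasp_force: 40.7
```

Call:
{"fn": "servo_tool", "kwargs": {"plan": [[4.2,0,0,0,0],[4.2,0,0,0,0],[4.2,0,0,0,0],[4.2,0,0,1,0],[4.2,0,0,2,0]]}}

```text
clock: 14.1
ee_pos: [0.5749, -0.1262, 0.0918]
tcp_rot: [-0.001, 0.197, 0.98, -0.0]
ft_force: [0.2, -0.1, -0.1]
gripper_width: 0.0416
grasp_force: 0.0
```

Call:
{"fn": "servo_tool", "kwargs": {"plan": [[4.2,0,0,4,0],[4.2,0,0,3,0],[6,0,3,0,0],[6,-0.2,4.5,0,0],[6,-0.2,4.9,0,0]]}}

```text
clock: 14.6
ee_pos: [0.5722, -0.0023, 0.1635]
tcp_rot: [0.001, 0.198, 0.98, 0.0]
ft_force: [-0.4, 1.0, -0.6]
gripper_width: 0.06
grasp_force: 0.0
```

Call:
{"fn": "servo_tool", "kwargs": {"plan": [[6,-0.2,4.9,0,0],[6,-0.2,4.9,0,0],[6,-0.2,4.9,0,0],[6,-0.2,4.9,0,0],[6,-0.2,4.9,0,0]]}}

```text
clock: 15.1
ee_pos: [0.5618, 0.2446, 0.1633]
tcp_rot: [0.0, 0.197, 0.98, 0.0]
ft_force: [0.1, -0.4, 0.1]
gripper_width: 0.0599
grasp_force: 0.0
```

Call:
{"fn": "servo_tool", "kwargs": {"plan": [[6,-0.2,4.9,0,0],[6,-0.2,4,0,0],[6,-0.2,3.2,0,0],[6,0,2,0,0],[6,0,0,0,0]]}}

```text
clock: 15.6
ee_pos: [0.5544, 0.388, 0.1626]
tcp_rot: [-0.0, 0.194, 0.981, 0.001]
ft_force: [-0.3, 0.5, -0.3]
gripper_width: 0.0598
grasp_force: 0.0
```

```bash
python3 - <<'E'
from h import *
im,W=cloud("side","pics/s5.png"); im2,W2=cloud("top","pics/t5.png"); cv2.imwrite("pics/c5.png",cv2.hconcat([im[100:320,130:400],im2[120:340,110:400]])); print(tubfit(W2)); st()
E
```

```text
((532.6708374023438, -86.81458282470703), (185.3044891357422, 184.17198181152344), 3.6337859630584717)
{'clock': 15.7, 'ee_pos': [0.556, 0.384, 0.163], 'tcp_rot': [0.0, 0.196, 0.981, -0.0], 'ft_force': [0.033, -1.198, 0.707], 'gripper_width': 0.06, 'grasp_force': 0.0}
```

View pics/c5.png

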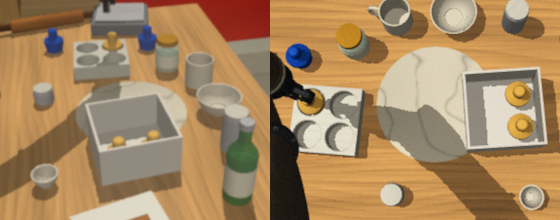

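Two cheeses stand upright in the tub (top crop at (518,94) and (520,126)), and one is left, directly under the gripper.

Call:
{"fn": "servo_tool", "kwargs": {"plan": [[6,0,0,-3,0],[6,0,0,-3,0],[6,0,0,-2.6,0],[6,0,0,-1.2,0],[6,0,0,0,0]]}}

```text
clock: 16.2
ee_pos: [0.5556, 0.3817, 0.0631]
tcp_rot: [-0.001, 0.197, 0.98, -0.001]
ft_force: [-0.5, -0.2, 1.1]
gripper_width: 0.0597
grasp_force: 0.0
```

Call:
{"fn": "servo_tool", "kwargs": {"plan": [[2,0,0,0,0],[2,0,0,0,0],[2,0,0,0,0],[2,0,0,0,0],[2,0,0,0,0]]}}

```text
clock: 16.7
ee_pos: [0.5571, 0.3844, 0.0662]
tcp_rot: [0.001, 0.197, 0.98, 0.001]
ft_force: [-0.5, 0.2, 7.0]
gripper_width: 0.0283
grasp_force: 39.4
```

Call:
{"fn": "servo_tool", "kwargs": {"plan": [[2,0,0,2,0],[2,0,0,2.5,0],[2,0,0,3,0],[2,0,0,3,0],[2,0,0,2,0]]}}

```text
clock: 17.2
ee_pos: [0.5565, 0.384, 0.1922]
tcp_rot: [0.001, 0.197, 0.98, 0.001]
ft_force: [0.1, -0.3, -1.3]
gripper_width: 0.028
grasp_force: 39.9
```

Call:
{"fn": "servo_tool", "kwargs": {"plan": [[2,-0.2,-2,0,0],[2,-0.2,-3,0,0],[2,-0.3,-4,0,0],[2,-0.3,-4.5,0,0],[2,-0.3,-4.5,0,0]]}}

```text
clock: 17.7
ee_pos: [0.5426, 0.2022, 0.1897]
tcp_rot: [0.0, 0.196, 0.981, 0.0]
ft_force: [0.7, 0.2, -1.3]
gripper_width: 0.0282
grasp_force: 39.9
```

Call:
{"fn": "servo_tool", "kwargs": {"plan": [[2,-0.3,-4.5,0,0],[2,-0.3,-4.5,0,0],[2,-0.3,-4.5,0,0],[2,-0.2,-4,0,0],[2,-0.2,-3.5,0,0]]}}

```text
clock: 18.2
ee_pos: [0.5295, -0.0088, 0.19]
tcp_rot: [0.0, 0.197, 0.98, 0.0]
ft_force: [0.6, 0.4, -1.6]
gripper_width: 0.0282
grasp_force: 39.9
```

Call:
{"fn": "servo_tool", "kwargs": {"plan": [[2,0,-2.3,0,0],[2,0,-1.2,0,0],[2,0,-0.5,0,0],[2,0,0,0,0],[2,0,0,0,0]]}}

```text
clock: 18.7
ee_pos: [0.5302, -0.0447, 0.1892]
tcp_rot: [-0.0, 0.196, 0.981, 0.0]
ft_force: [-0.9, 0.2, -0.9]
gripper_width: 0.0284
grasp_force: 39.9
```

```bash
python3 - <<'E'
from h import *
im,W=cloud("side","pics/s6.png"); im2,W2=cloud("top","pics/t6.png"); cv2.imwrite("pics/c6.png",cv2.hconcat([im[100:320,130:400],im2[100:320,200:470]])); print(tubfit(W2),tubfit(W)); st()
E
```

```text
((531.2946166992188, -86.8052749633789), (227.5974578857422, 124.12012481689453), 76.16146087646484) ((532.818359375, -84.32711791992188), (184.897216796875, 190.94395446777344), 3.5064733028411865)
{'clock': 18.8, 'ee_pos': [0.53, -0.045, 0.189], 'tcp_rot': [-0.0, 0.196, 0.981, 0.0], 'ft_force': [0.237, 0.05, -0.835], 'gripper_width': 0.028, 'grasp_force': 39.9}
```

View pics/c6.png

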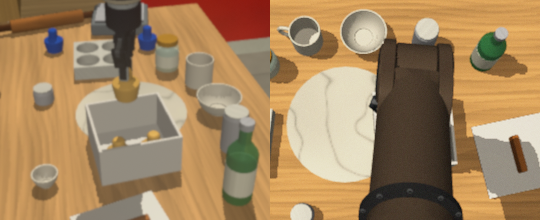

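The third cheese hangs upright over the tub's free half (side crop at (125,88)), and the tub is unmoved.

Call:
{"fn": "servo_tool", "kwargs": {"plan": [[2,0,0,-3,0],[2,0,0,-3,0],[2,0,0,-3,0],[2,0,0,-2,0],[2,0,0,-1.3,0]]}}

```text
clock: 19.3
ee_pos: [0.5293, -0.0453, 0.0647]
tcp_rot: [-0.001, 0.196, 0.981, -0.0]
ft_force: [0.7, -0.1, -1.5]
gripper_width: 0.0284
grasp_force: 39.9
```

Call:
{"fn": "servo_tool", "kwargs": {"plan": [[2,0,0,-0.2,0],[2,0,0,0,0],[2,0,0,0,0]]}}

```text
clock: 19.6
ee_pos: [0.5308, -0.0462, 0.0653]
tcp_rot: [0.001, 0.197, 0.98, 0.0]
ft_force: [0.4, -0.8, -2.3]
gripper_width: 0.0283
grasp_force: 39.9
```

Call:
{"fn": "servo_tool", "kwargs": {"plan": [[2,0,0,-0.1,0],[2,0,0,0,0],[2,0,0,0,0]]}}

```text
clock: 19.9
ee_pos: [0.5302, -0.0463, 0.0637]
tcp_rot: [0.0, 0.197, 0.98, 0.0]
ft_force: [0.1, -0.7, -1.2]
gripper_width: 0.0281
grasp_force: 39.9
```

Call:
{"fn": "servo_tool", "kwargs": {"plan": [[2,0,0,-0.2,0],[2,0,0,0,0],[2,0,0,0,0]]}}

```text
clock: 20.2
ee_pos: [0.5308, -0.0463, 0.0621]
tcp_rot: [0.001, 0.197, 0.98, 0.0]
ft_force: [-0.6, -0.4, 8.4]
gripper_width: 0.0282
grasp_force: 40.5
```

Call:
{"fn": "servo_tool", "kwargs": {"plan": [[4.2,0,0,0,0],[4.2,0,0,0,0],[4.2,0,0,0,0],[4.2,0,0,1,0],[4.2,0,0,2,0]]}}

```text
clock: 20.7
ee_pos: [0.5289, -0.0463, 0.091]
tcp_rot: [-0.001, 0.197, 0.98, -0.0]
ft_force: [-0.3, -0.7, -0.5]
gripper_width: 0.0421
grasp_force: 0.0
```

Call:
{"fn": "servo_tool", "kwargs": {"plan": [[4.2,0,0,4,0],[4.2,0,0,4,8.5],[6,0,3,1,8.5],[6,0,4.5,0,8.5],[6,0,4.5,0,8.5]]}}

```text
clock: 21.2
ee_pos: [0.5304, 0.0744, 0.183]
tcp_rot: [0.001, -0.101, 0.995, 0.0]
ft_force: [1.0, 0.4, 0.0]
gripper_width: 0.0602
grasp_force: 0.0
```

Call:
{"fn": "servo_tool", "kwargs": {"plan": [[6,0,4.5,0,0],[6,0,4.5,0,0],[6,0,4,0,0],[6,0,2,0,0],[6,0,0,0,0]]}}

```text
clock: 21.7
ee_pos: [0.5292, 0.2279, 0.1818]
tcp_rot: [0.0, -0.101, 0.995, 0.001]
ft_force: [0.1, -1.1, -0.4]
gripper_width: 0.0598
grasp_force: 0.0
```

```bash
python3 - <<'E'
from h import *
im,W=cloud("side","pics/s7.png"); im2,W2=cloud("top","pics/t7.png"); cv2.imwrite("pics/c7.png",cv2.hconcat([im[100:380,130:400],im2[120:400,220:500]])); print(tubfit(W2)); st()
print("lid",rect(W2,box(W2,.3,.65,-.5,-.2,.01,.026)))
M=box(W2,.35,.6,-.5,-.2,.035,.07);print("bar",rect(W2,M))
E
```

```text
((532.5724487304688, -86.85784149169922), (184.7346649169922, 184.3142547607422), 3.639885425567627)
{'clock': 21.8, 'ee_pos': [0.53, 0.223, 0.182], 'tcp_rot': [0.0, -0.099, 0.995, -0.0], 'ft_force': [1.184, -0.441, 0.591], 'gripper_width': 0.06, 'grasp_force': 0.0}
lid ((512.7588500976562, -335.76708984375), (253.92108154296875, 183.12696838378906), 11.861234664916992)
bar ((476.32733154296875, -342.3846130371094), (89.45675659179688, 17.452945709228516), 11.506505966186523)
```

View pics/c7.png

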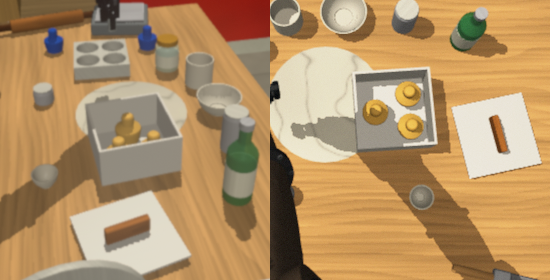

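All three cheeses stand upright in the tub (top crop at (408,92), (410,125) and (375,110)). The lid is undisturbed at (497,134), so I'll fetch it next.

Call:
{"fn": "servo_tool", "kwargs": {"plan": [[4,-0.4,-3,0,0],[4,-0.4,-4.5,0,0],[4,-0.4,-4.8,0,0],[4,-0.4,-4.8,0,0],[4,-0.4,-4.8,0,0]]}}

```text
clock: 22.3
ee_pos: [0.5091, 0.0009, 0.1818]
tcp_rot: [0.0, -0.097, 0.995, -0.0]
ft_force: [1.1, -0.3, 0.1]
gripper_width: 0.0398
grasp_force: 0.0
```

Call:
{"fn": "servo_tool", "kwargs": {"plan": [[4,-0.4,-4.8,0,0],[4,-0.4,-4.8,0,0],[4,-0.4,-4.8,0,0],[4,-0.4,-4.8,0,0],[4,-0.4,-4.8,0,0]]}}

```text
clock: 22.8
ee_pos: [0.4883, -0.2389, 0.182]
tcp_rot: [0.0, -0.097, 0.995, -0.0]
ft_force: [0.5, -0.5, 0.4]
gripper_width: 0.0403
grasp_force: 0.0
```

Call:
{"fn": "servo_tool", "kwargs": {"plan": [[4,-0.4,-4.5,0,0],[4,-0.4,-3.6,-2,0],[4,-0.4,-2.1,-4,0],[4,-0.2,0,-3,0],[4,0,0,0,0]]}}

```text
clock: 23.3
ee_pos: [0.4715, -0.3379, 0.088]
tcp_rot: [-0.003, -0.097, 0.995, 0.002]
ft_force: [-1.3, 0.3, -1.2]
gripper_width: 0.0398
grasp_force: 0.0
```

```bash
python3 - <<'E'
from h import *
im,W=cloud("side","pics/s8.png"); st();print(tubfit(W))
M=box(W,.35,.6,-.5,-.2,.035,.058);print("bar",M.sum(),rect(W,M))
W=np.load("side0.npy");M=box(W,.35,.6,-.5,-.2,.035,.058);print("bar side0",M.sum(),rect(W,M))
E
```

```text
{'clock': 23.35, 'ee_pos': [0.474, -0.338, 0.09], 'tcp_rot': [-0.002, -0.097, 0.995, 0.001], 'ft_force': [0.156, -0.632, 0.041], 'gripper_width': 0.04, 'grasp_force': 0.0}
((533.2565307617188, -85.17427062988281), (185.62339782714844, 190.02255249023438), 3.5323336124420166)
bar 579 ((476.68359375, -341.1770324707031), (90.3910140991211, 19.017946243286133), 11.573565483093262)
bar side0 583 ((476.7636413574219, -341.67242431640625), (90.31961059570312, 19.538402557373047), 11.591976165771484)
```

Call:
{"fn": "servo_tool", "kwargs": {"plan": [[4,0.1,-0.3,-2.5,0],[4,0,0,-2.5,0],[4,0,0,-1.4,0],[4,0,0,0,0],[4,0,0,0,0]]}}

```text
clock: 23.85
ee_pos: [0.4777, -0.3406, 0.0287]
tcp_rot: [0.001, -0.099, 0.995, -0.0]
ft_force: [0.5, -0.5, -0.2]
gripper_width: 0.04
grasp_force: 0.0
```

Call:
{"fn": "servo_tool", "kwargs": {"plan": [[0.5,0,0,0,0],[0.5,0,0,0,0],[0.5,0,0,0,0],[0.5,0,0,0,0],[0.5,0,0,0,0]], "grip_force": 70}}

```text
clock: 24.35
ee_pos: [0.4779, -0.3408, 0.0289]
tcp_rot: [0.001, -0.099, 0.995, -0.001]
ft_force: [-0.8, 1.3, 7.6]
gripper_width: 0.0149
grasp_force: 68.2
```

Call:
{"fn": "servo_tool", "kwargs": {"plan": [[0.5,0,0,1,0],[0.5,0,0,2.5,0],[0.5,0,0,4,0],[0.5,0,0,4,0],[0.5,0,0,2.5,0]]}}

```text
clock: 24.85
ee_pos: [0.4776, -0.341, 0.1712]
tcp_rot: [0.001, -0.098, 0.995, -0.001]
ft_force: [0.3, -1.4, -0.7]
gripper_width: 0.0148
grasp_force: 68.5
```

```bash
python3 - <<'E'
from h import *
im,W=cloud("side","pics/s9.png"); st();print(tubfit(W,y0=-.2))
im2,W2=cloud("top");cv2.imwrite("pics/c9.png",cv2.hconcat([im[130:410,130:400],im2[120:400,220:500]]))
for z in(.13,.14,.145,.15,.155): print(z,box(W,.3,.7,-.5,-.2,z,z+.005).sum(),rect(W,box(W,.3,.7,-.5,-.2,z,z+.005)))
M=box(W,.36,.6,-.46,-.22,.142,.16)
P=W[M];A=np.c_[P[:,:2],np.ones(len(P))];print(len(P),np.linalg.lstsq(A,P[:,2],rcond=None)[0])
E
```

```text
{'clock': 24.9, 'ee_pos': [0.479, -0.342, 0.175], 'tcp_rot': [0.003, -0.098, 0.995, -0.002], 'ft_force': [1.917, -1.038, 0.825], 'gripper_width': 0.014, 'grasp_force': 68.678}
((533.004638671875, -84.77278137207031), (185.09060668945312, 189.98443603515625), 3.5940959453582764)
0.13 17 ((697.9935302734375, -273.1097412109375), (3.2773985862731934, 22.333728790283203), 1.0184904336929321)
0.14 29 ((493.66876220703125, -418.4774475097656), (147.09994506835938, 2.2180604934692383), 11.451807975769043)
0.145 12 ((485.01708984375, -421.6173095703125), (120.10611724853516, 0.8998901844024658), 11.816154479980469)
0.15 3 ((494.3420715332031, -426.5944519042969), (93.03959655761719, 0.24009358882904053), 11.740384101867676)
0.155 580 ((476.4436340332031, -340.4246520996094), (180.69447326660156, 182.45181274414062), 11.381802558898926)
624 [-0.00432059  0.01944775  0.16746102]
```

View pics/c9.png

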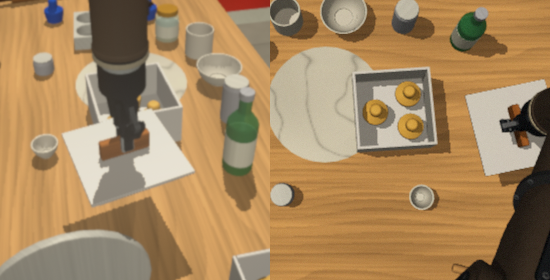

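The lid hangs level from its bar (side crop at (125,150)), and the tub and cheeses look unchanged.

Call:
{"fn": "servo_tool", "kwargs": {"plan": [[0.5,0.4,2,0,-1],[0.5,0.6,3,0,-1],[0.5,0.8,4,0,-1],[0.5,0.9,4.5,0,-1],[0.5,0.9,4.5,0,-1]]}}

```text
clock: 25.45
ee_pos: [0.5123, -0.1587, 0.1668]
tcp_rot: [-0.001, -0.054, 0.999, 0.0]
ft_force: [1.8, -0.1, -2.2]
gripper_width: 0.0146
grasp_force: 68.6
```

Call:
{"fn": "servo_tool", "kwargs": {"plan": [[0.5,0.9,3.5,0,-1],[0.5,0.6,2.5,0,-1],[0.5,0.5,1.1,0,-0.9],[0.5,0,0.4,0,0],[0.5,0,0,0,0]]}}

```text
clock: 25.95
ee_pos: [0.5324, -0.0851, 0.1669]
tcp_rot: [-0.001, -0.03, 1.0, -0.0]
ft_force: [0.6, -0.4, -1.5]
gripper_width: 0.0148
grasp_force: 68.6
```

```bash
cat > lt.py <<'E'
from h import *
st()
for c in("side","top"):
    im,W=cloud(c,f"pics/l_{c}.png")
    print(c,"tub",box(W,.4,.7,-.22,.25,.09,.104).sum(),tubfit(W,y0=-.22))
    for z in(.15,.155,.16): print(z,box(W,.35,.7,-.22,.05,z,z+.006).sum(),rect(W,box(W,.35,.7,-.22,.05,z,z+.006)))
E
python3 lt.py
```

```text
{'clock': 25.95, 'ee_pos': [0.532, -0.085, 0.167], 'tcp_rot': [-0.001, -0.03, 1.0, -0.0], 'ft_force': [0.554, -0.411, -1.531], 'gripper_width': 0.015, 'grasp_force': 68.638}
side tub 671 ((533.068115234375, -85.53974151611328), (184.944580078125, 188.60072326660156), 3.4828410148620605)
0.15 465 ((531.1858520507812, -84.12347412109375), (180.4010772705078, 186.6332550048828), 3.6605494022369385)
0.155 3030 ((531.0219116210938, -84.3268051147461), (180.5448760986328, 186.5968017578125), 3.354407548904419)
0.16 101 ((515.5406494140625, -99.66898345947266), (118.29821014404297, 159.1938934326172), 11.314003944396973)
top tub 174 ((527.2854614257812, -14.939708709716797), (184.3188934326172, 44.21155548095703), 5.46848201751709)
0.15 744 ((527.0845947265625, -23.90161895751953), (63.249019622802734, 183.5100860595703), 89.65866088867188)
0.155 1335 ((527.0172119140625, -27.743675231933594), (180.00259399414062, 63.9389762878418), 2.315629005432129)
0.16 93 ((526.4019165039062, -27.178081512451172), (176.68153381347656, 59.28030014038086), 3.367039203643799)
```

Call:
{"fn": "servo_tool", "kwargs": {"plan": [[0.5,0.2,-0.1,0,0],[0.5,0,0,-1.5,0],[0.5,0,0,-1.5,0],[0.5,0,0,-0.7,0],[0.5,0,0,0,0]]}}

```text
clock: 26.55
ee_pos: [0.5343, -0.087, 0.1295]
tcp_rot: [-0.001, -0.029, 1.0, -0.0]
ft_force: [0.3, 0.1, -2.5]
gripper_width: 0.0145
grasp_force: 68.6
```

```bash
python3 - <<'E'
from h import *
st();im,W=cloud("side")
for z in(.108,.114,.12):
    M=box(W,.35,.7,-.22,.05,z,z+.006);print(z,M.sum(),rect(W,M) if M.sum()>5 else 0)
print(tubfit(W,y0=-.22))
E
```

```text
{'clock': 26.55, 'ee_pos': [0.534, -0.087, 0.13], 'tcp_rot': [-0.001, -0.029, 1.0, -0.0], 'ft_force': [0.348, 0.08, -2.508], 'gripper_width': 0.015, 'grasp_force': 68.628}
0.108 20 ((540.3428955078125, -171.11093139648438), (172.62908935546875, 6.054333686828613), 3.0975472927093506)
0.114 1711 ((532.807861328125, -85.87422180175781), (180.2671356201172, 185.1855926513672), 3.5830302238464355)
0.12 1501 ((532.34521484375, -87.60201263427734), (179.1898651123047, 181.99354553222656), 3.5345871448516846)
((532.3094482421875, -85.49755096435547), (183.55174255371094, 189.4725799560547), 3.7006492614746094)
```

Well centred and aligned, so I'll lower it gently.

Call:
{"fn": "servo_tool", "kwargs": {"plan": [[0.5,0,0,-0.4,0],[0.5,0,0,-0.4,0],[0.5,0,0,-0.3,0],[0.5,0,0,0,0]]}}

```text
clock: 27.0
ee_pos: [0.5348, -0.0862, 0.119]
tcp_rot: [-0.0, -0.03, 1.0, 0.0]
ft_force: [1.1, 0.4, -2.5]
gripper_width: 0.0145
grasp_force: 68.6
```

Call:
{"fn": "servo_tool", "kwargs": {"plan": [[0.5,0,0,-0.2,0],[0.5,0,0,0,0],[0.5,0,0,0,0]]}}

```text
clock: 27.3
ee_pos: [0.535, -0.0863, 0.1174]
tcp_rot: [0.0, -0.03, 1.0, 0.0]
ft_force: [-0.4, -0.0, -1.6]
gripper_width: 0.0149
grasp_force: 68.6
```

Call:
{"fn": "servo_tool", "kwargs": {"plan": [[0.5,0,0,-0.2,0],[0.5,0,0,0,0],[0.5,0,0,0,0]]}}

```text
clock: 27.6
ee_pos: [0.535, -0.0863, 0.1153]
tcp_rot: [-0.0, -0.03, 1.0, 0.0]
ft_force: [-0.4, -0.7, -2.0]
gripper_width: 0.0143
grasp_force: 68.6
```

Call:
{"fn": "servo_tool", "kwargs": {"plan": [[0.5,0,0,-0.1,0],[0.5,0,0,0,0],[0.5,0,0,0,0]]}}

```text
clock: 27.9
ee_pos: [0.5351, -0.0863, 0.115]
tcp_rot: [0.0, -0.03, 1.0, 0.0]
ft_force: [-3.9, 0.1, 7.3]
gripper_width: 0.0148
grasp_force: 69.7
```

Contact at the expected seating height; now I'll press a little further.

Call:
{"fn": "servo_tool", "kwargs": {"plan": [[0.5,0,0,-0.15,0],[0.5,0,0,0,0],[0.5,0,0,0,0]]}}

```text
clock: 28.2
ee_pos: [0.5351, -0.0863, 0.1149]
tcp_rot: [0.001, -0.03, 1.0, 0.0]
ft_force: [-8.7, 2.2, 25.0]
gripper_width: 0.0146
grasp_force: 72.3
```

```bash
cat > lv.py <<'E'
from h import *
st()
for c in("side","top"):
    im,W=cloud(c,f"pics/v_{c}.png")
    M=box(W,.35,.8,-.22,.25,.094,.112)
    P=W[M];A=np.c_[P[:,:2],np.ones(len(P))];k=np.linalg.lstsq(A,P[:,2],rcond=None)[0]
    print(c,len(P),"slope",k[:2].round(3),"z",np.median(P[:,2]).round(4),rect(W,M))
E
python3 lv.py
```

```text
{'clock': 28.2, 'ee_pos': [0.535, -0.086, 0.115], 'tcp_rot': [0.001, -0.03, 1.0, 0.0], 'ft_force': [-8.666, 2.214, 24.971], 'gripper_width': 0.015, 'grasp_force': 72.31}
side 3848 slope [0.009 0.015] z 0.1054 ((618.1539916992188, -80.66983032226562), (355.32525634765625, 187.84230041503906), 3.5092482566833496)
top 2099 slope [ 0.003 -0.029] z 0.1046 ((623.4479370117188, -47.058570861816406), (102.19808959960938, 385.4388122558594), 70.57230377197266)
```

The lid is seated: TCP 0.115 m as predicted, 25 N of press, top level at about 0.105 m. The gripper still holds the bar square, so I'll push the tub slowly along the board through the lid under light down-pressure, which keeps it from tipping or lifting.

Call:
{"fn": "servo_tool", "kwargs": {"plan": [[0.5,0.05,0.3,0.1,0],[0.5,0.15,0.7,0,0],[0.5,0.15,1,0,0],[0.5,0.1,0.7,0,0],[0.5,0.05,0.3,0,0]]}}

```text
clock: 28.8
ee_pos: [0.541, -0.0596, 0.115]
tcp_rot: [0.001, -0.029, 1.0, -0.002]
ft_force: [-2.4, -14.4, 11.3]
gripper_width: 0.0142
grasp_force: 70.6
```

```bash
python3 lv.py; python3 - <<'E'
from h import *
im,W=cloud("side");print("front rim/sidewall", rect(W,box(W,.4,.7,-.3,.1,.03,.09)))
E
```

```text
{'clock': 28.8, 'ee_pos': [0.541, -0.06, 0.115], 'tcp_rot': [0.001, -0.029, 1.0, -0.002], 'ft_force': [-2.418, -14.395, 11.267], 'gripper_width': 0.014, 'grasp_force': 70.577}
side 3729 slope [0.01  0.017] z 0.1054 ((619.7514038085938, -59.94306945800781), (354.73138427734375, 193.68682861328125), 1.7104321718215942)
top 1582 slope [ 0.004 -0.017] z 0.1048 ((631.3115844726562, -29.684127807617188), (103.18045806884766, 388.87249755859375), 64.05723571777344)
front rim/sidewall ((550.2411499023438, -158.25662231445312), (132.74465942382812, 407.1966552734375), 48.91905975341797)
```

Call:
{"fn": "servo_tool", "kwargs": {"plan": [[0.5,0.1,0.5,0,0],[0.5,0.15,1,0,0],[0.5,0.2,1.2,0,0],[0.5,0.2,1.2,0,0],[0.5,0.2,1.2,0,0]]}}

```text
clock: 29.45
ee_pos: [0.5495, -0.0095, 0.115]
tcp_rot: [0.001, -0.028, 1.0, -0.002]
ft_force: [-1.8, -13.9, 12.6]
gripper_width: 0.0145
grasp_force: 70.5
```

Call:
{"fn": "servo_tool", "kwargs": {"plan": [[0.5,0.2,1.2,0,0],[0.5,0.2,1.2,0,0],[0.5,0.2,1.2,0,0],[0.5,0.2,0.8,0,0],[0.5,0.1,0.5,0,0]]}}

```text
clock: 29.95
ee_pos: [0.5584, 0.0398, 0.115]
tcp_rot: [0.001, -0.028, 1.0, -0.002]
ft_force: [-3.1, -16.0, 15.2]
gripper_width: 0.0145
grasp_force: 71.1
```

```bash
sed -i 's/M=box(W,.35,.8/M=box(W,.35,.69/' lv.py; python3 lv.py
```

```text
{'clock': 29.95, 'ee_pos': [0.558, 0.04, 0.115], 'tcp_rot': [0.001, -0.028, 1.0, -0.002], 'ft_force': [-3.059, -15.969, 15.204], 'gripper_width': 0.014, 'grasp_force': 71.061}
side 2763 slope [0.005 0.018] z 0.1054 ((554.9791259765625, 37.67287826538086), (185.1269073486328, 191.59976196289062), 3.730637788772583)
top 799 slope [0.002 0.013] z 0.1039 ((555.255126953125, 36.841773986816406), (184.834228515625, 184.77745056152344), 3.4979472160339355)
```

Call:
{"fn": "servo_tool", "kwargs": {"plan": [[0.5,0.1,0.6,0,0],[0.5,0.2,1.2,0,0],[0.5,0.2,1.2,0,0],[0.5,0.1,0.9,0,0],[0.5,0,0.5,0,0]]}}

```text
clock: 30.55
ee_pos: [0.5651, 0.084, 0.115]
tcp_rot: [0.001, -0.028, 1.0, -0.002]
ft_force: [-0.8, -14.6, 12.2]
gripper_width: 0.0148
grasp_force: 70.5
```

Call:
{"fn": "servo_tool", "kwargs": {"plan": [[0.5,0,0,0,0],[0.5,0,0,0,0],[0.5,0,0,0.1,0],[0.5,0,0,0,0]]}}

```text
clock: 30.95
ee_pos: [0.5645, 0.0858, 0.1151]
tcp_rot: [0.001, -0.029, 1.0, -0.001]
ft_force: [2.3, -6.4, 0.0]
gripper_width: 0.0146
grasp_force: 69.0
```

```bash
python3 lv.py
```

```text
{'clock': 30.95, 'ee_pos': [0.565, 0.086, 0.115], 'tcp_rot': [0.001, -0.029, 1.0, -0.001], 'ft_force': [2.286, -6.372, 0.014], 'gripper_width': 0.015, 'grasp_force': 68.994}
side 2524 slope [0.005 0.018] z 0.1055 ((560.9383544921875, 84.14761352539062), (184.41299438476562, 193.0625457763672), 3.497572660446167)
top 1250 slope [-0.006  0.092] z 0.1043 ((564.97802734375, 12.237476348876953), (183.84844970703125, 45.41646957397461), 3.613720417022705)
```

Call:
{"fn": "servo_tool", "kwargs": {"plan": [[4,0,0,0,0],[4,0,0,0,0],[4,0,0,0,0],[4,0,0,1,0],[4,0,0,3,0]]}}

```text
clock: 31.55
ee_pos: [0.5616, 0.0877, 0.1534]
tcp_rot: [-0.002, -0.03, 1.0, -0.0]
ft_force: [-0.1, 0.3, 0.4]
gripper_width: 0.0402
grasp_force: 0.0
```

Call:
{"fn": "servo_tool", "kwargs": {"plan": [[4,0,0,4,0],[4,0,3,3,0],[4,0,4.5,0,0],[4,0,4.5,0,0],[4,0,4.5,0,0]]}}

```text
clock: 32.05
ee_pos: [0.5634, 0.2546, 0.2262]
tcp_rot: [0.001, -0.03, 1.0, 0.0]
ft_force: [-0.1, 0.0, -0.5]
gripper_width: 0.0399
grasp_force: 0.0
```

Call:
{"fn": "servo_tool", "kwargs": {"plan": [[4,0,4.5,0,0],[4,0,3,0,0],[4,0,1.5,0,0],[4,0,0,0,0],[4,0,0,0,0]]}}

```text
clock: 32.55
ee_pos: [0.564, 0.3406, 0.225]
tcp_rot: [0.0, -0.029, 1.0, -0.001]
ft_force: [0.2, -0.3, -0.2]
gripper_width: 0.0399
grasp_force: 0.0
```

```bash
python3 lv.py; python3 -c "
import cv2;a=cv2.imread('pics/v_side.png');b=cv2.imread('pics/v_top.png');cv2.imwrite('pics/fin.png',cv2.hconcat([a[100:400,130:410],b[100:400,90:520]]))"
```

```text
{'clock': 32.55, 'ee_pos': [0.564, 0.341, 0.225], 'tcp_rot': [0.0, -0.029, 1.0, -0.001], 'ft_force': [0.167, -0.344, -0.242], 'gripper_width': 0.04, 'grasp_force': 0.0}
side 2579 slope [0.004 0.018] z 0.1053 ((561.018310546875, 83.88040924072266), (184.7468719482422, 193.86265563964844), 3.8355965614318848)
top 5761 slope [0.005 0.004] z 0.1042 ((561.210205078125, 81.74198913574219), (185.44815063476562, 184.5707244873047), 3.5593788623809814)
```

View pics/fin.png

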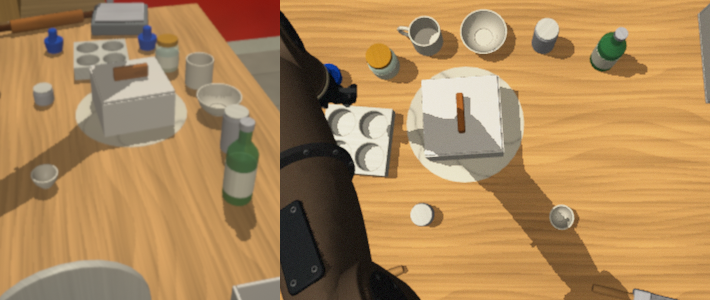

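The closed tub stands on the inlay (top crop at (462,116)) at (0.561, 0.082), right on the measured centre. The lid is level at z 0.104, the mould cavities in view are empty, and nothing else has moved.

```bash
python3 -c "
from rig import bot
print(bot.finish_job())"
```

```text
the job is handed in; nothing more can be done
None
```

The job is handed in: all three cheeses present stand upright in the tub, the lid is pressed down level, and the closed tub is centred on the marble inlay within about 1–2 mm; no verdict came back.

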